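Wedge a serving-board blank tight in the glue-up jig

ROBOT

A 6-joint arm with a two-finger parallel gripper is mounted at the origin on the work surface. World frame = base frame: x ahead of the robot, y to its left, z up, the work surface at z = 0. Lengths are in m, angles in degrees, forces in N, time in s.
With the tool pointing down it reaches from about 0.325 to 0.85 m from the base axis. Payload 15.5 kg.
Tool frame: the origin (TCP) lies at the very end of the fingers, on their centre line; the grasp point (between the pads) lies arm.grip_depth behind it (arm.grip_depth is the distance from the TCP to the grasp point, in m); z points along the fingers, y is the direction in which the jaws open and shut (so a half turn about z gives the same grasp; the last joint's range is limited). The gripper opens to 91 mm and grips with 3 to 60 N. Pads are 32 mm wide; open, the fingers measure 118 mm over their backs; the gripper's body (76 mm by 178 mm) begins 60 mm behind the grasp point.
Start: joints at [-77.894, 28.281, 77.091, -0, 74.628, -5.472], TCP at [0.189, -0.596, 0.214] pointing down, gripper open.
Joint ranges: [-166.48, 166.48], [-47.26, 123.95], [12.59, 153.08], [-70.14, 250.14], [6.76, 159.57], [-176.63, 176.63]. Speed limits (degrees/s): [108.29, 108.29, 147.25, 172.46, 172.46, 172.46].

INTERFACE

Orientations are given as a 3x3 rotation matrix whose columns are the frame's x, y, z axes.
In Python, from rig import arm gives the robot as it stands. Calls block until the motion is done:
- arm.move_to(position, orientation): joint-space move of the TCP to a pose.
- arm.move_l(position, orientation=None, feed=0.15): straight line of the TCP; orientation=None keeps the orientation; feed is the mean speed in m/s.
- arm.move_joints(angles): joint-space move.
- arm.grip(opening): finger opening in m; the grip force is fixed at half the most; returns when the fingers have stopped.
- arm.sleep(seconds).
- arm.solve_ik(position, orientation): joint angles nearest the present ones, or None.
- arm.snapshot(name): name is "scene" or "top" or "wrist"; returns the picture (420x560x3 uint8, red, green, blue); there is no depth.
- arm.get_calibration(name): a dict with "intrinsics" (3x3 intrinsics, pixels), "cam_to_world" (4x4, takes a point from camera to world coordinates). Camera axes: x right, y down, z forward; pixel columns grow to the right and rows downward; lengths in m; the calibration is good to about 2 mm. The wrist camera is an equidistant fisheye: a pixel r from the principal point sees the ray r / f radians off the axis. A picture is of the moment at which its call begins: read the wrist's pose just before it. get_calibration takes no time and is no camera call; for the wrist camera it gives the pose at the moment of the call.
A pose or a line that the arm cannot do raises arm.Unreachable and nothing moves.
- arm.sign_off(): hands the job in, once; it reports no verdict.
Readings, each from a call of its own:
- arm.current_t(): time.
- arm.current_joint_positions(): joint angles.
- arm.current_dq(): joint speeds.
- arm.current_tau(): joint torques, N m.
- arm.current_ee_pos(): TCP position.
- arm.current_tool_rot(): TCP orientation.
- arm.current_force(): force on the tool from outside, world axes, zero at the start.
- arm.current_torque(): the same for the moment, N m.
- arm.current_width(): finger opening in m.
Only numpy, scipy, OpenCV 4.12 (cv2) and the standard library are available. Lean on these libraries where they do the work, as an engineer would, in place of code of your own. Each camera call takes 0.05 s, during which the arm holds its last target.

TASK

The two halves of a serving-board blank lie loose in the wedge jig. Take the pigment bottle off the jig and stand it upright on the table, and drive the long wooden wedge, lying flat and thin end first, into the tapering gap between the boards and the slanted cleat, pressing it in firmly until both boards are locked tight against each other and the far fence and the wedge stays jammed by itself. Do not ram it so hard that it bruises the boards, and leave the other things on the table where they are.

Things in the scene. Friction and masses are not known exactly. Their poses are not given: they have to be found in the camera images.
- jig: Wedge clamping jig, fixed: plywood base 240 (x) x 380 (y) x 15 mm thick; origin at the centre of its underside, z up. On it stand, 26 mm high, the far fence (bar along y, inner face at x = +85 mm) and the end stop (bar across x from -30 to +85, inner face at y = +150). The wedge is driven towards the jig's +y from the open -y end, where the base is bare from y = -190 to -85 mm.
- cleat: Slanted wooden bar 32 x 130 x 25 mm high, bolted fixed on the base on the jig's -x side. Origin at the centre of its underside; its y runs along the bar, turned 7.15 deg clockwise (from above) from the jig's y, so the gap between its inner face (its own x = +16 mm) and the near board narrows towards the jig's +y. Slotted bolts: the gap's width differs by up to 6 mm between set-ups.
- gap_mouth (a point): Point on the jig's base top at the jig's x = -30, y = -85 mm, about the middle of the gap's wide open end; axes as the jig's.
- board_far: Far half of the blank: plain board 50 (x) x 230 (y) x 24 mm, about 0.18 kg, loose, flat on the jig's base along its y, beside the far fence; origin at the centre of its underside. Tight, its origin lies at the jig's x = +60 mm.
- board_near: Near half of the blank: same size, loose, between the far board and the cleat, 2 to 5 mm adrift at the start. When all is tight its origin lies at the jig's x = +10 mm and its near edge, on which the wedge bears, at x = -15 mm.
- wedge: The long wedge: plain dark wood, 176 mm long, 30 mm high, 34 mm wide at the butt, 12 mm at the thin end, both long sides tapering equally; about 0.09 kg, lying flat on the table. Origin at the centre of its underside, its x points to the thin end (thin end at +88, butt at -88 mm). In the gap its x is turned 3.6 deg clockwise from the jig's +y.
- wedge_butt (a point): Middle of the wedge's butt face, 15 mm above its underside; axes as the wedge's. The wedge slides in easily (up to 5 N) while it takes up slack, then stiffens within a few mm; a push of 15 to 20 N here along the wedge locks it and it holds by itself (wood on wood rubs at about 0.6); over 40 N may bruise a board. Tight, the butt stands 30 to 80 mm out of the boards' ends, depending on the set-up.
- bottle: Pigment bottle standing on the jig's base in the way of the wedge: round, 28 mm diameter, 62 mm high (body up to 42 mm, cap of 21 mm diameter above 47 mm), 0.05 kg; origin at the centre of its underside, z up.
- stub_wedge: Bystander: a short stubby wedge, 80 mm long, 36 to 8 mm wide, 30 mm high; not the one to use. Origin at the centre of its underside.
- spare_bottle: Bystander: another pigment bottle like the first, standing on the table. Origin at the centre of its underside.
- cup_near: Bystander: paper mixing cup, 70 mm diameter, 72 mm high, with a stir stick leaning in it up to 155 mm high; on the robot's side of the table. Origin at the centre of its underside.
- cup_far: Bystander: paper mixing cup, 70 mm diameter, 72 mm high, without stick. Origin at the centre of its underside.
- tape: Bystander: roll of tape lying flat, 92 mm outside diameter, 24 mm high. Origin at the centre of its underside.
- thermometer: Bystander: white pistol-shaped thermometer lying on its side, 130 x 150 mm, 45 mm high. Origin under its barrel.

How it is judged:
By the outcome, as a careful person would: the job done as asked, in the order asked, and still so for the second after the job is handed in, with the robot touching nothing.
It also fails if it takes over 72 s, if anything falls off the work surface, if the arm or the gripper's body presses on something with over 40 N, if the wrist force passes 120 N, or if a joint passes its speed limit or range.

## Working session

There is one attempt and no reset: what is moved stays moved. The work goes in short steps, each a Python script; the robot and the scene stay as the last script left them, time stands still between calls to the robot, and variables do not carry over. Pictures are saved under pics/ and viewed, and the job is handed in when it is done.

```bash
ls; mkdir -p pics
python3 - <<'E'
from rig import arm
import cv2,numpy as np
np.set_printoptions(precision=4,suppress=True)
for n in ["scene","top","wrist"]:
    c=arm.get_calibration(n); im=arm.snapshot(n)
    cv2.imwrite(f"pics/{n}0.png",im[:,:,::-1]); print(n,c["intrinsics"],c["cam_to_world"])
print(arm.grip_depth,arm.current_t(),arm.current_tool_rot())
E
```

```text
pics
scene [[407.2958   0.     282.9136]
 [  0.     407.2958 207.3313]
 [  0.       0.       1.    ]] [[-0.5635  0.5785 -0.5897  1.1832]
 [ 0.8261  0.3896 -0.4072  0.4477]
 [-0.0058 -0.7166 -0.6974  0.7566]
 [ 0.      0.      0.      1.    ]]
top [[443.6228   0.     283.3064]
 [  0.     443.6228 201.031 ]
 [  0.       0.       1.    ]] [[-0.0244 -0.9906  0.1347  0.4005]
 [-0.9995  0.0216 -0.0219  0.0381]
 [ 0.0188 -0.1352 -0.9906  1.2682]
 [ 0.      0.      0.      1.    ]]
wrist [[325.1923   0.     276.2438]
 [  0.     325.1923 209.3813]
 [  0.       0.       1.    ]] [[ 0.3025 -0.9224 -0.2402  0.2556]
 [-0.9531 -0.2931 -0.0748 -0.5746]
 [-0.0014  0.2516 -0.9678  0.3851]
 [ 0.      0.      0.      1.    ]]
0.0188 0.15 [[ 0.9533  0.3019 -0.0002]
 [ 0.3019 -0.9533  0.0009]
 [ 0.0001 -0.0009 -1.    ]]
```

View pics/scene0.png

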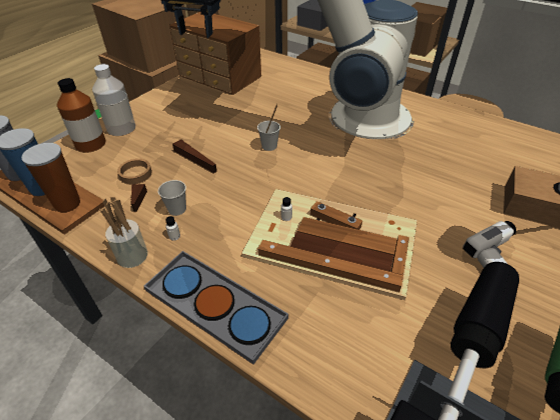

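View pics/top0.png

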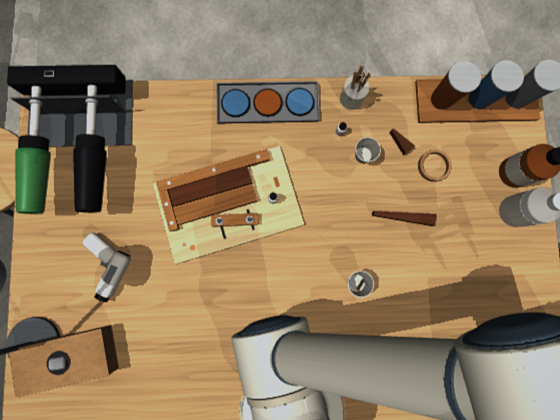

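View pics/wrist0.png

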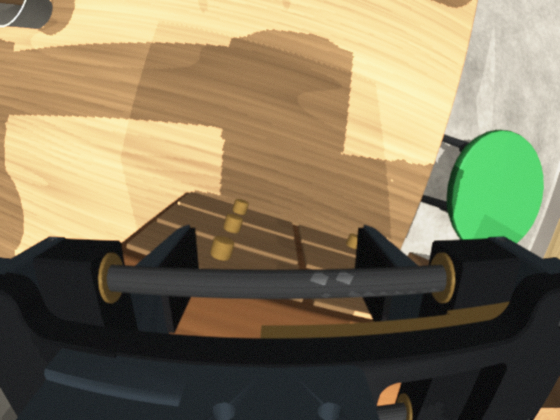

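The top view shows the jig at about (155–305, 147–263) with its open end to the right and the bottle at (272,197). The wedge is at (372–436, 211–224), thin end left. The stub (400,141), tape (435,165) and cups (368,151) and (361,284) are clear of it. I'll zoom in on both.

Run:
```python
import cv2
im=cv2.imread("pics/top0.png"); 
a=cv2.resize(im[140:270,145:310],None,fx=4.6,fy=4.6,interpolation=cv2.INTER_CUBIC); cv2.imwrite("pics/z1.png",a)
a=cv2.resize(im[195:240,360:450],None,fx=8,fy=8,interpolation=cv2.INTER_CUBIC); cv2.imwrite("pics/z2.png",a)
im=cv2.imread("pics/scene0.png")
a=cv2.resize(im[180:300,235:425],None,fx=4.2,fy=4.2,interpolation=cv2.INTER_CUBIC); cv2.imwrite("pics/z3.png",a)
```

```text
(no output)
```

View pics/z1.png

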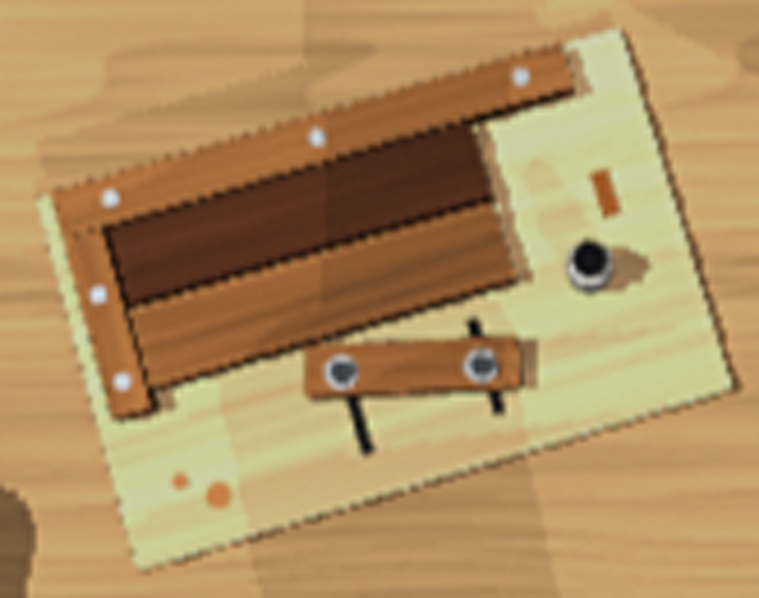

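View pics/z2.png

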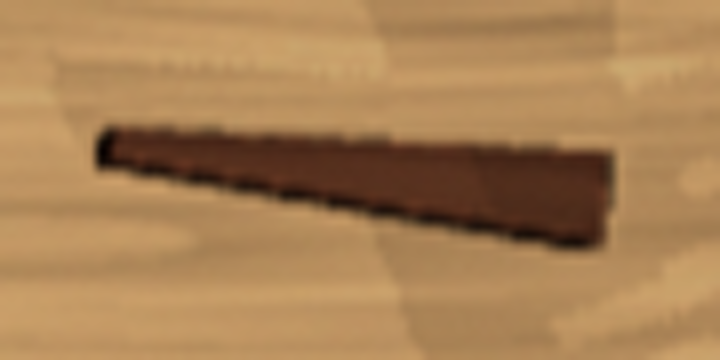

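View pics/z3.png

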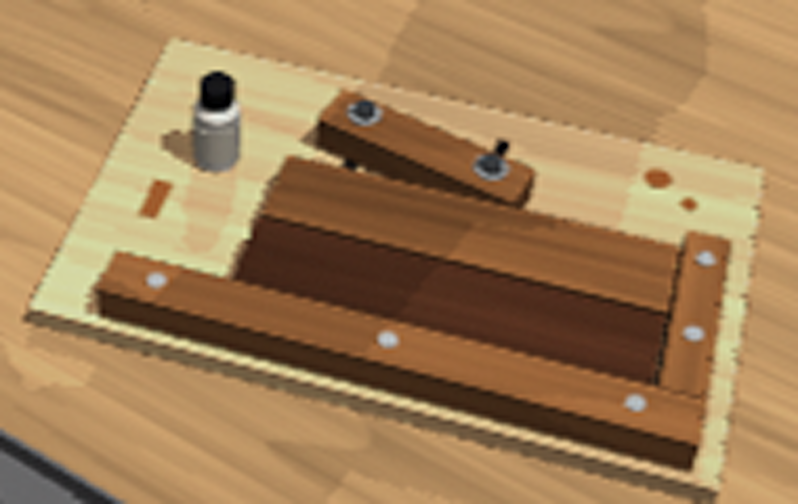

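```bash
cat > h.py <<'E'
from rig import arm
import cv2,numpy as np
np.set_printoptions(precision=4,suppress=True)
def ray(n,p,z,c=None):
    c=c or arm.get_calibration(n); K=c["intrinsics"];T=c["cam_to_world"]
    p=np.atleast_2d(np.array(p,float))
    if n=="wrist":
        x=(p[:,0]-K[0,2])/K[0,0]; y=(p[:,1]-K[1,2])/K[1,1]; r=np.hypot(x,y)
        s=np.where(r>1e-9,np.sin(r)/np.maximum(r,1e-9),1); d=np.c_[x*s,y*s,np.cos(r)]
    else: d=np.c_[(p[:,0]-K[0,2])/K[0,0],(p[:,1]-K[1,2])/K[1,1],np.ones(len(p))]
    d=d@T[:3,:3].T; o=T[:3,3]; t=(z-o[2])/d[:,2]
    return (o+d*t[:,None])
E
python3 - <<'E'
from h import *
im=cv2.imread("pics/top0.png")
def sub(pts,x0,y0,f): return [((x+.5)/f-.5+x0,(y+.5)/f-.5+y0) for x,y in pts]
jc=sub([(625,30),(738,388),(138,570),(42,195)],145,140,4.6)
P=ray("top",jc,.015)[:,:2];print("jig corners",P, [np.linalg.norm(P[i]-P[i-1]) for i in range(4)])
# lime mask
hsv=cv2.cvtColor(im,cv2.COLOR_BGR2HSV); print(hsv[235,200],hsv[170,290],hsv[250,250])
wc=sub([(110,130),(610,152),(603,240),(112,163)],360,195,8)
W=ray("top",wc,.03)[:,:2];print("wedge",W,[np.linalg.norm(W[i]-W[i-1]) for i in range(4)])
cl=sub([(305,345),(520,338),(522,387),(305,397)],145,140,4.6)
print("cleat top",ray("top",cl,.04)[:,:2])
bn=sub([(130,305),(495,200),(518,278),(155,388),(470,125)],145,140,4.6)
print("boards",ray("top",bn,.039)[:,:2])
print("bottle cap",ray("top",sub([(590,257)],145,140,4.6),.077)[:,:2])
z3=[(216,80)]
print("cap scene",ray("scene",sub(z3,235,180,4.2),.077)[:,:2], "base", ray("scene",sub([(217,160)],235,180,4.2),.015)[:,:2])
s3=sub([(170,40),(762,170),(28,318),(720,490)],235,180,4.2)
print("jig scene",ray("scene",s3,.015)[:,:2])
E
```

```text
jig corners [[ 0.7317  0.0147]
 [ 0.504  -0.0496]
 [ 0.4019  0.3174]
 [ 0.6337  0.3787]] [np.float64(0.3769111572994191), np.float64(0.23663491046525498), np.float64(0.38094361758017387), np.float64(0.2397868622071928)]
[ 24  85 202] [ 19 114 204] [ 16 126 176]
wedge [[ 0.5355 -0.2424]
 [ 0.5237 -0.4192]
 [ 0.4927 -0.4145]
 [ 0.5238 -0.2425]] [np.float64(0.011695161405508131), np.float64(0.17721350965244814), np.float64(0.0313914195786782), np.float64(0.17481647011530382)]
cleat top [[0.5338 0.2127]
 [0.5352 0.0831]
 [0.5055 0.0824]
 [0.5024 0.2128]]
boards [[0.5606 0.3182]
 [0.6204 0.097 ]
 [0.572  0.0838]
 [0.51   0.3028]
 [0.6674 0.1116]]
bottle cap [[0.5783 0.0397]]
cap scene [[0.5792 0.0402]] base [[0.5826 0.0432]]
jig scene [[ 0.5091 -0.0432]
 [ 0.4067  0.3193]
 [ 0.7428  0.0247]
 [ 0.634   0.385 ]]
```

Checks agree with the known sizes: jig edges came out at 377/237 mm (true 380/240), and the wedge at 176 × 31 mm. The top and scene views put the bottle within 2 mm of each other, at about (0.579, 0.040). Next I'll hover over it and take a closer look with the wrist camera.

```bash
cat >> h.py <<'E'
def R(yaw):
    a=np.radians(yaw); c,s=np.cos(a),np.sin(a)
    return np.array([[-s,c,0],[c,s,0],[0,0,-1.]])   # tool x = jig y, tool y = jig x
def wsnap(name):
    c=arm.get_calibration("wrist"); im=arm.snapshot("wrist")
    cv2.imwrite(f"pics/{name}.png",im[:,:,::-1]); np.save(f"pics/{name}.npy",c["cam_to_world"]); return c,im
E
python3 - <<'E'
from h import *
for p in [(.579,.04,.165),(.579,.04,.021),(.515,-.38,.02),(.6,0,.03)]:
    print(arm.solve_ik(p,R(15.5)))
arm.move_to((.579,.04,.165),R(15.5)); arm.sleep(.3)
print(arm.current_t(),arm.current_ee_pos(),arm.current_force(),arm.current_width())
wsnap("w1")
E
```

```text
[ -1.9422  27.6685  86.9842  -0.      65.3473 -17.4422]
[ -1.9422  38.9054  93.8023  -0.      47.2923 -17.4422]
[-41.7655  42.262   84.7669  -0.      52.9711 -57.2655]
[ -5.7008  39.1808  90.5965  -0.      50.2227 -21.2008]
3.0917 [0.579  0.0398 0.165 ] [-0.8027 -0.266  -0.1397] 0.09122335843672286
```

View pics/w1.png

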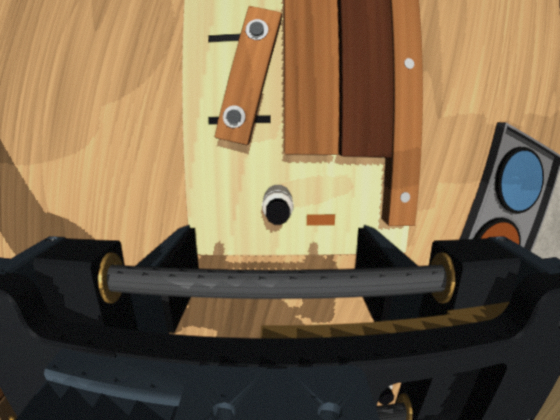

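The wrist view shows the bottle cap at (278,212), the near board's corner at (285,153), cleat corners at (217,135) and (248,145), and the jig's left edge at column 185–191 with its open edge at row 254.

Run:
```python
from h import *
im=cv2.imread("pics/w1.png"); 
cv2.imwrite("pics/w1z.png",cv2.resize(im[0:265,170:430],None,fx=3,fy=2.26*1.0+.0,interpolation=cv2.INTER_CUBIC)) if 0 else cv2.imwrite("pics/w1z.png",cv2.resize(im[80:265,180:430],None,fx=3.2,fy=3.2,interpolation=cv2.INTER_CUBIC))
c={"intrinsics":arm.get_calibration("wrist")["intrinsics"],"cam_to_world":np.load("pics/w1.npy")}
q=lambda p,z:ray("wrist",p,z,c)[:,:2]
print("cap",q([(278,212)],.077),"shoulder",q([(278,200)],.057))
print("base corners",q([(191,254),(409,254),(186,60),(182,5)],.015))
print("near board L",q([(284,153),(284,80),(284,10)],.039), "seam",q([(340,153),(340,10)],.039),"farR",q([(391,157),(393,10)],.039))
print("cleat",q([(217,135),(248,145),(282,14),(250,7)],.04))
```

```text
cap [[0.5796 0.0409]] shoulder [[0.5782 0.0463]]
base corners [[ 0.5056 -0.0463]
 [ 0.7409  0.017 ]
 [ 0.4536  0.1518]
 [ 0.4312  0.2097]]
near board L [[0.5729 0.0864]
 [0.5548 0.1511]
 [0.5366 0.2172]] seam [[0.6227 0.1009]
 [0.5862 0.2336]] farR [[0.672  0.1122]
 [0.6354 0.2537]]
cleat [[0.5092 0.0866]
 [0.5392 0.0849]
 [0.536  0.2124]
 [0.5057 0.2119]]
```

View pics/w1z.png

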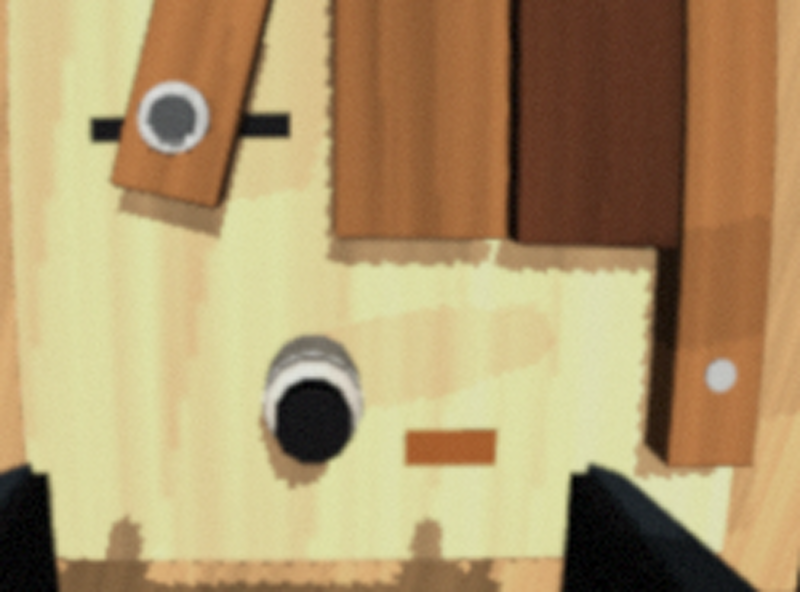

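Cap and base agree on the bottle at (0.579, 0.040), and the jig yaw is about 15.4°. One disagreement: the cleat looks turned about 14° from the jig, not 7.15°. I'll remove the bottle first, then check that from above the gap.

Run:
```python
from h import *
print("cupnear",ray("top",[(361,284)],.05)[:,:2])
Rj=R(15.4)
arm.move_l((.579,.0402,.023),Rj,feed=.12)
arm.grip(.02); arm.sleep(.2); print("w",arm.current_width(),arm.current_force())
arm.move_l((.579,.0402,.12),feed=.15); print("w",arm.current_width())
arm.move_to((.43,-.05,.12),Rj)
arm.move_l((.43,-.05,.0085),feed=.1); arm.sleep(.2); print(arm.current_force())
arm.grip(.06); arm.sleep(.2)
arm.move_l((.43,-.05,.13),feed=.2)
c=arm.get_calibration("wrist"); print(arm.current_t(),arm.current_width())
im=arm.snapshot("top"); cv2.imwrite("pics/top1.png",im[:,:,::-1])
# hover camera above gap
y=np.array([-.2656,.964]); p=np.array([.553,.14])-.05*y
arm.move_to((p[0],p[1],.2),Rj); arm.sleep(.2); wsnap("w2"); print(arm.current_t())
```

```text
cupnear [[ 0.3345 -0.1939]]
w 0.027491595844439977 [-0.2838  0.1284  0.0304]
w 0.026994541839081003
[ 0.1867  0.1509 -1.5094]
10.2917 0.06018618276116143
11.4417
```

View pics/w2.png

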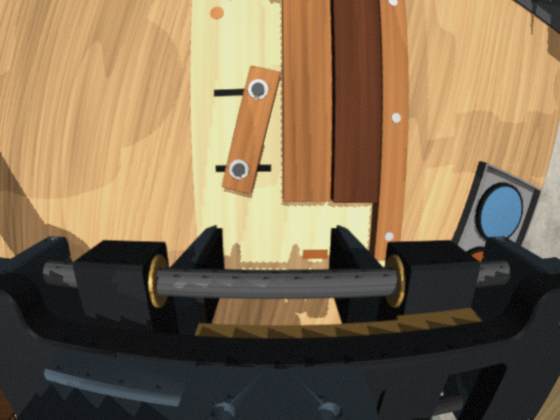

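View pics/top1.png

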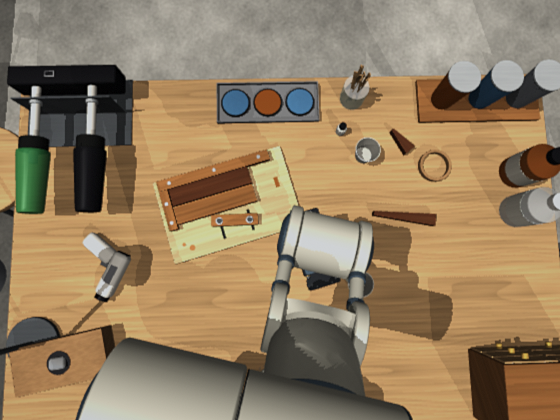

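Run:
```python
from h import *
im=cv2.imread("pics/w2.png"); cv2.imwrite("pics/w2z.png",cv2.resize(im[55:210,180:390],None,fx=3.7,fy=3.7,interpolation=cv2.INTER_CUBIC))
```

```text
(no output)
```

View pics/w2z.png

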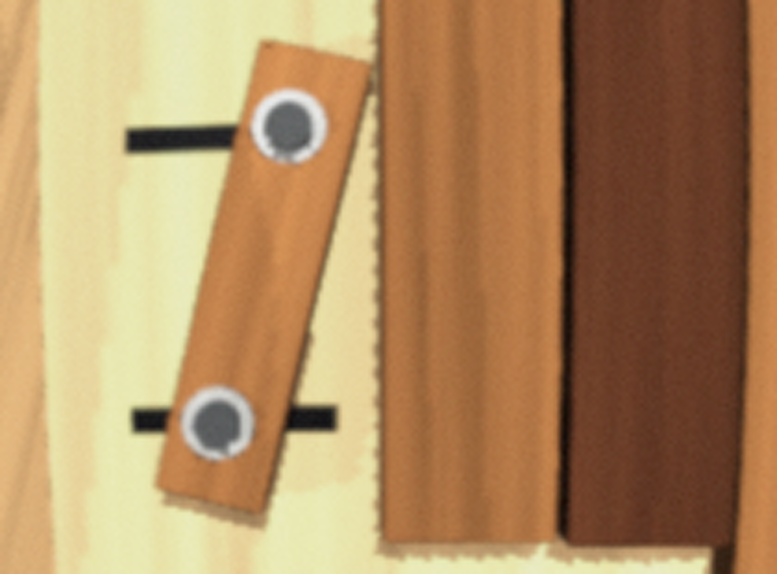

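Run:
```python
from h import *
c={"intrinsics":arm.get_calibration("wrist")["intrinsics"],"cam_to_world":np.load("pics/w2.npy")}
u=lambda L:[((x+.5)/3.7-.5+180,(y+.5)/3.7-.5+55) for x,y in L]
q=lambda p,z:ray("wrist",u(p),z,c)[:,:2]
a=np.radians(15.4); X=np.array([np.cos(a),np.sin(a)]);Y=np.array([-np.sin(a),np.cos(a)]); O=np.array([.5708,.1688])
J=lambda w:np.c_[(w-O)@X,(w-O)@Y]
print("cleat",J(q([(156,487),(262,513),(370,65),(262,40)],.04)))
print("near edge",J(q([(382,540),(378,300),(374,5)],.039)))
print("seam",J(q([(560,540),(568,540),(563,5),(572,5)],.039)))
print("far R",J(q([(728,545)],.039)))
import numpy as np
im=cv2.imread("pics/w1.png")
c["cam_to_world"]=np.load("pics/w1.npy")
v=ray("wrist",[(340,153),(391,157),(405,197),(409,63),(257,29),(234,117)],.041,c)[:,:2]; print(J(v))
```

```text
cleat [[-0.0835 -0.0643]
 [-0.0536 -0.0719]
 [-0.0232  0.0528]
 [-0.0525  0.0602]]
near edge [[-0.0197 -0.08  ]
 [-0.021  -0.0124]
 [-0.022   0.0702]]
seam [[ 0.0312 -0.08  ]
 [ 0.0336 -0.08  ]
 [ 0.03    0.0716]
 [ 0.0325  0.0718]]
far R [[ 0.0818 -0.0813]]
[[ 0.0316 -0.0791]
 [ 0.0818 -0.0813]
 [ 0.0995 -0.12  ]
 [ 0.0987  0.0109]
 [-0.0446  0.0358]
 [-0.0652 -0.0467]]
```

The cleat does stand at 13.7° in both wrist views and in the top view. I trust the pictures and will stop on force instead of distance. The near board's edge is at jig x ≈ −20 mm, about 5 mm adrift, and its end is at y = −80 mm. Next is the wedge.

Run:
```python
from h import *
arm.grip(.085)
ax=np.array([.122,.9925]); c=np.array([.519,-.33])
g=c-.10*ax
arm.move_to((g[0],g[1],.15),R(-7)); arm.sleep(.2); wsnap("w3"); print(arm.current_t(),arm.current_ee_pos(),arm.current_joint_positions())
```

```text
14.175 [ 0.5072 -0.4287  0.1501] [-45.3592  34.888   75.3127   0.0012  69.7935 -38.4086]
```

View pics/w3.png

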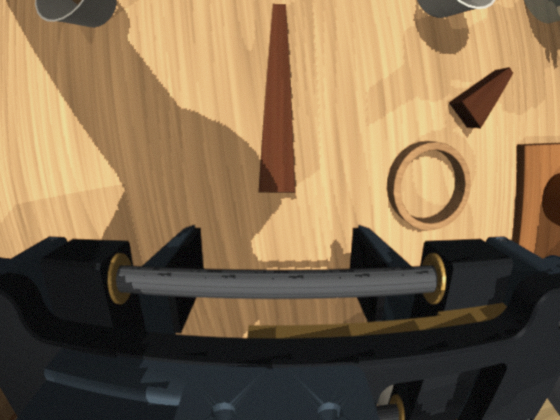

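The wedge shows with its butt at (259–296, 192) and tip at (274–286, 4). The stub wedge and tape are well clear to the right.

Run:
```python
from h import *
c={"intrinsics":arm.get_calibration("wrist")["intrinsics"],"cam_to_world":np.load("pics/w3.npy")}
im=cv2.imread("pics/w3.png").astype(int); 
m=(im.sum(2)<230)&(im[:,:,2]-im[:,:,0]>25)
m[:, :240]=0; m[:,320:]=0; m[215:]=0
n,l,s,cc=cv2.connectedComponentsWithStats(m.astype(np.uint8)); i=1+s[1:,4].argmax(); print(s[i])
m=l==i
rows=[r for r in range(20,186,5)]
L=[];Rr=[]
for r in rows:
    x=np.where(m[r])[0]; L.append((x[0]-.5,r));Rr.append((x[-1]+.5,r))
PL=ray("wrist",L,.03,c)[:,:2];PR=ray("wrist",Rr,.03,c)[:,:2]
M=(PL+PR)/2; d=np.polyfit(M[:,1],M[:,0],1); print("yaw",-np.degrees(np.arctan(d[0])),"x at y-.38",np.polyval(d,-.38))
w=np.hypot(*(PR-PL).T); print("w",w[0],w[-1])
print("butt",ray("wrist",[(259,192),(296,193)],.03,c)[:,:2],"tip",ray("wrist",[(274,4),(286,4)],.03,c)[:,:2])
```

```text
[ 259    5   36  188 3430]
yaw -7.974736075201726 x at y-.38 0.5134349369075872
w 0.010744547285465353 0.032829338423141535
butt [[ 0.4924 -0.4157]
 [ 0.526  -0.4207]] tip [[ 0.5271 -0.2436]
 [ 0.5379 -0.2448]]
```

```bash
cat >> h.py <<'E'
_a=np.radians(15.4); X=np.array([np.cos(_a),np.sin(_a)]);Y=np.array([-np.sin(_a),np.cos(_a)]); O=np.array([.5708,.1688])
def W(jx,jy,z): p=O+jx*X+jy*Y; return (p[0],p[1],z)
def J(w): w=np.atleast_2d(w)[:,:2]; return np.c_[(w-O)@X,(w-O)@Y]
E
python3 - <<'E'
from h import *
arm.move_to((.5148,-.3766,.09),R(-7.7))
arm.move_l((.5148,-.3766,.004),feed=.1); print(arm.current_force())
arm.grip(.015); arm.sleep(.2); print("w",arm.current_width(),arm.current_force())
arm.move_l((.5148,-.3766,.11),feed=.15); print("w",arm.current_width())
p=W(-.0379,-.11-.1337,.11); print(p)
arm.move_to(p,R(11.8)); arm.sleep(.2); wsnap("w4"); print(arm.current_t(),arm.current_width(),arm.current_force())
E
```

```text
[-1.0066  0.4622  0.0019]
w 0.02991211467049218 [-0.9365 -0.1246 -0.3041]
w 0.030065818928727533
(np.float64(0.5989768100110625), np.float64(-0.0762146268646027), 0.11)
18.9833 0.030019109839412816 [ 0.7956 -0.6708 -0.6733]
```

View pics/w4.png

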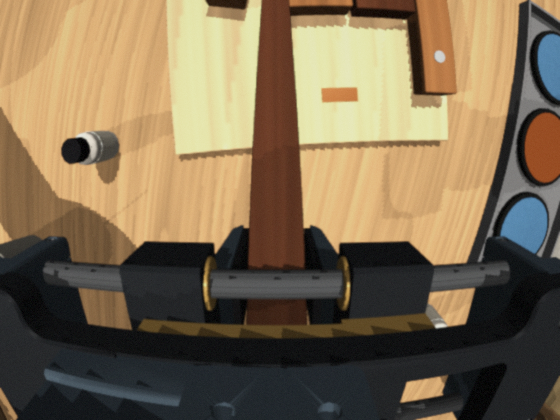

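The wedge is held straight along column ~275 and the bottle stands upright at (90,148). Now lower it and slide the tip into the mouth, watching force.

Run:
```python
from h import *
f=lambda T:(-.0379,T-.1337)
arm.move_l(W(*f(-.11),.0205),feed=.12); arm.sleep(.1)
F0=np.array(arm.current_force()); print(F0); wsnap("w5")
for T in [-.085,-.06,-.04,-.02,-.01,-.003]:
    arm.move_l(W(*f(T),.0205),feed=.08)
    F=np.array(arm.current_force())-F0; print(T,"along",F[:2]@Y,"across",F[:2]@X,"z",F[2],"w",arm.current_width())
    if abs(F[:2]@Y)>5 or abs(F[:2]@X)>6: break
print(arm.current_t()); wsnap("w6")
```

```text
[-0.1478 -0.4234 -1.4268]
-0.085 along 0.21046215383102457 across 0.34674630996203376 z -0.22404188536688552 w 0.030042736521745793
-0.06 along 0.41377842417878513 across 1.088743437687079 z -0.14269404614160197 w 0.029713057424699055
-0.04 along 1.3214855824845289 across 0.9282656058571351 z 0.473514863403215 w 0.030193957894764353
-0.02 along -0.03130242301158307 across 0.2893686377809529 z -0.14043166115089134 w 0.029748266303740636
-0.01 along 0.9900082059177545 across 0.3247442636931894 z 0.42692764063318267 w 0.0299241871312598
-0.003 along 0.9295590890890065 across 1.2795732401386153 z -0.5938328037010523 w 0.029821829651552827
22.2667
```

View pics/w6.png

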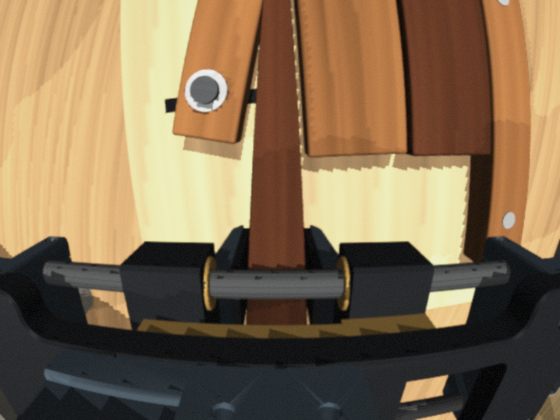

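The tip is in, between the cleat (240,140) and the near board (305,155), with no contact force beyond the ±1 N noise. I'll creep on until the force starts to rise.

Run:
```python
from h import *
f=lambda T:(-.0379,T-.1337)
F0=np.array([-.15,-.42,-1.43])
for T in np.arange(.0,.0181,.003):
    arm.move_l(W(*f(T),.0205),feed=.05)
    F=np.mean([arm.current_force() for _ in range(3)],0)-F0; print(round(T,4),"along",F[:2]@Y,"across",F[:2]@X,"z",F[2],"w",arm.current_width())
    if abs(F[:2]@Y)>5 or abs(F[:2]@X)>6: break
print(arm.current_t()); wsnap("w7")
```

```text
0.0 along 0.7804867148943475 across 2.48312593167056 z 1.0967023996246992 w 0.02977054949112779
0.003 along 0.1772170774475289 across 4.4851515226527034 z -0.8443148321516614 w 0.02992282287830265
0.006 along 1.6416467642118768 across 4.552552174039249 z 0.07187214891627658 w 0.029776777537922367
0.009 along 0.9118666559858385 across 3.952334967442999 z -0.1000622735564809 w 0.030053807157491962
0.012 along 0.8117257271551781 across 4.050346470624225 z -0.024159780696163313 w 0.030213145315356172
0.015 along -1.2755621179346868 across 4.318511184049967 z 0.49889919527094617 w 0.03020382328176806
0.018 along -0.4077199121785862 across 4.350981160418914 z -0.3442889519535537 w 0.029996091946933673
24.0667
```

View pics/w7.png

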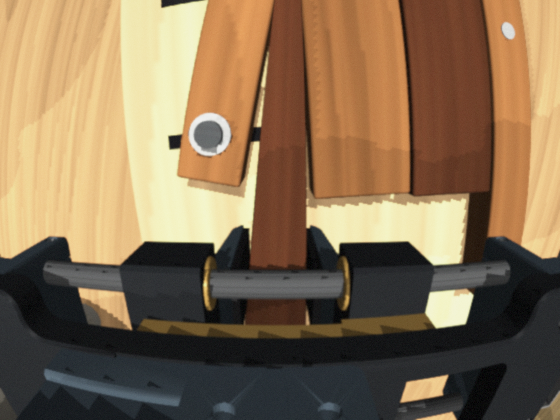

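The seam is closing, and the tip is riding on the cleat (4 N across, none along). Now release and finish by pushing on the butt with closed fingers.

Run:
```python
from h import *
g=(-.0379,.018-.1337); D=np.array([.0628,.998]); Rt=R(11.8)
arm.grip(.06); arm.sleep(.15)
arm.move_l(W(*g,.10),feed=.25)
wsnap("w8")
b=np.array(g)-D*(.042+.016+.014)
arm.move_l(W(*b,.10),feed=.25); arm.grip(.0)
arm.move_l(W(*b,.0205),feed=.15); arm.sleep(.2)
print(arm.current_width(),arm.current_force(),arm.current_t()); wsnap("w9")
```

```text
0.0005748249067352874 [ 0.1458 -0.1512  0.8459] 27.7167
```

View pics/w8.png

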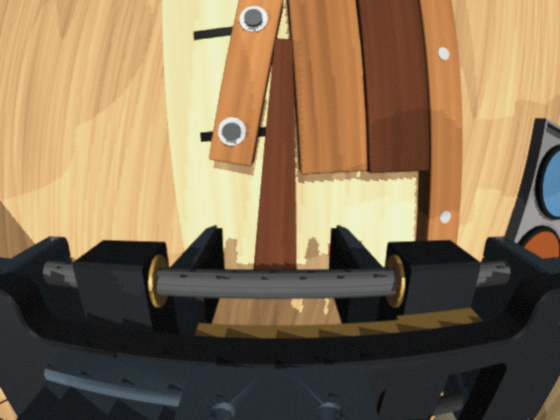

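View pics/w9.png

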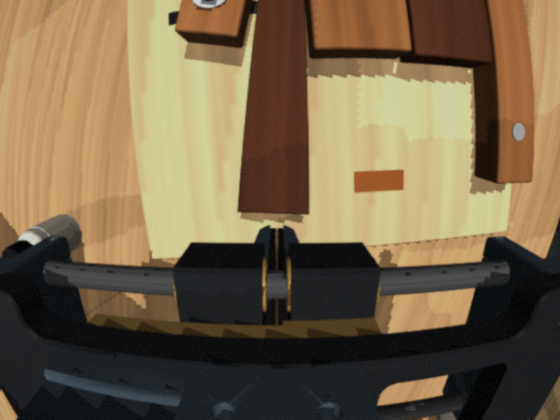

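The wedge lies in the gap with its butt at (239–309, 213). The closed fingers at (275,235) are centred on it, so push.

```bash
cat > push.py <<'E'
from h import *
import sys
dur0=arm.current_t()
D=np.array([.0628,.998]); Dw=D[0]*X+D[1]*Y
p0=np.array(arm.current_ee_pos()); z=.0205
F0=np.mean([arm.current_force() for _ in range(4)],0); s=0.; log=[]
lim=float(sys.argv[1])
while s<.075 and arm.current_t()-dur0<22:
    F=np.mean([arm.current_force() for _ in range(3)],0)-F0; al=-(F[:2]@Dw)
    log.append((round(s*1000,1),round(al,1),round(float(F[:2]@X),1),round(float(F[2]),1)))
    if al>lim: break
    s+=.0015 if al<3 else (.0008 if al<8 else .0004)
    q=p0[:2]+Dw*s
    arm.move_l((q[0],q[1],z),feed=.03 if al<3 else .012)
    F1=-(np.array(arm.current_force())-F0)[:2]@Dw
print(log); print(arm.current_t(),J(arm.current_ee_pos()))
E
python3 push.py 17; python3 -c "
from h import *
wsnap('w10'); print([arm.current_force() for _ in range(2)],arm.current_t())"
```

```text
[(0.0, np.float64(-0.0), 0.0, 0.0), (1.5, np.float64(-0.2), -0.3, 0.2), (3.0, np.float64(0.5), -0.5, 0.2), (4.5, np.float64(-0.8), 0.6, -0.3), (6.0, np.float64(-0.8), -0.0, -0.8), (7.5, np.float64(-0.8), -0.2, -0.9), (9.0, np.float64(-1.1), 0.4, 0.0), (10.5, np.float64(-1.1), 0.7, 0.2), (12.0, np.float64(0.4), -0.0, -0.5), (13.5, np.float64(-0.2), 0.3, -0.1), (15.0, np.float64(0.7), 0.7, 0.0), (16.5, np.float64(0.0), 0.5, -0.6), (18.0, np.float64(0.0), -0.1, -0.0), (19.5, np.float64(1.5), 0.4, -0.3), (21.0, np.float64(4.2), -0.7, -0.1), (21.8, np.float64(7.7), -0.6, -0.9), (22.6, np.float64(12.7), -0.8, -0.1), (23.0, np.float64(14.7), -1.0, -0.3), (23.4, np.float64(17.5), -0.7, 0.1)]
32.2667 [[-0.0398 -0.1661]]
[array([  1.8396, -16.8052,  -0.1292]), array([  1.8396, -16.8052,  -0.1292])] 32.3167
```

View pics/w10.png

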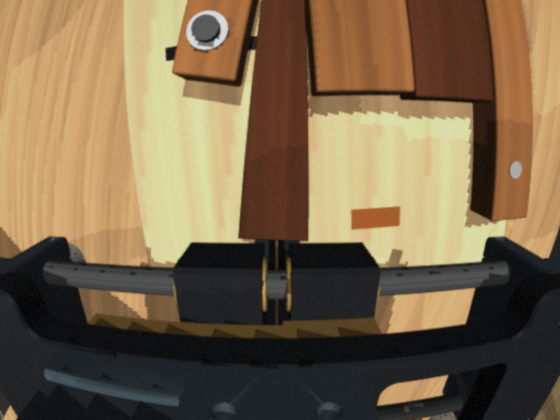

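Run:
```python
from h import *
Dw=.0628*X+.998*Y
p=np.array(arm.current_ee_pos()); q=p[:2]+Dw*.0004
arm.move_l((q[0],q[1],p[2]),feed=.01); arm.sleep(.3); print(arm.current_force())
q=p[:2]-Dw*.02
arm.move_l((q[0],q[1],p[2]),feed=.06); arm.move_l((q[0],q[1],.12),feed=.2)
a=W(-.02,-.06,.2); arm.move_to(a,R(15.4)); arm.sleep(.2); wsnap("w11"); print(arm.current_t())
im=cv2.imread("pics/w11.png"); cv2.imwrite("pics/w11z.png",cv2.resize(im[0:270,180:420],None,fx=2.2,fy=2.2,interpolation=cv2.INTER_CUBIC))
```

```text
[ 1.7569 -8.4531  0.1817]
34.9583
```

View pics/w11z.png

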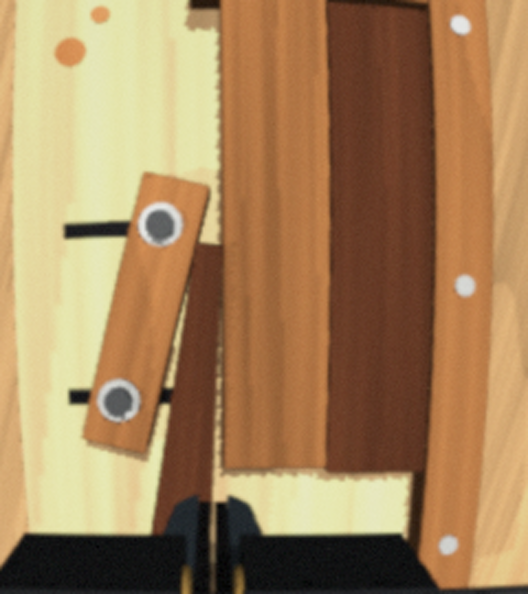

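The seam looks closed, but the force fell from about 19 N to 8.5 N on the last step, so the wedge slipped on a little. There is also a thin strip of light between the wedge's butt half and the board. I'll measure before pushing again.

Run:
```python
from h import *
im=cv2.imread("pics/w11.png")
c={"intrinsics":arm.get_calibration("wrist")["intrinsics"],"cam_to_world":np.load("pics/w11.npy")}
u=lambda L:[((x+.5)/2.2-.5+180,(y+.5)/2.2-.5) for x,y in L]
q=lambda p,z:J(ray("wrist",u(p),z,c))
print("near edge",q([(223,465),(221,240),(220,60)],.039))
print("seam",q([(327,467),(328,240),(328,10)],.039))
print("far R",q([(424,468),(434,280),(430,15)],.039))
print("fence bolts",q([(448,545),(465,286),(460,24)],.041))
print("wedge L,R tip, L,R low",q([(197,243),(220,243),(153,525),(211,500)],.045))
cv2.imwrite("pics/w11y.png",cv2.resize(im[90:250,240:300],None,fx=5,fy=3.7,interpolation=cv2.INTER_CUBIC))
cv2.imwrite("pics/w11x.png",cv2.resize(im[90:230,255:400],None,fx=5,fy=4.2,interpolation=cv2.INTER_CUBIC))
```

```text
near edge [[-0.0163 -0.0782]
 [-0.0174  0.0281]
 [-0.0177  0.1148]]
seam [[ 0.0341 -0.0792]
 [ 0.0319  0.0289]
 [ 0.0331  0.1428]]
far R [[ 0.0832 -0.0798]
 [ 0.0835  0.0122]
 [ 0.0834  0.1452]]
fence bolts [[ 0.0993 -0.1201]
 [ 0.0987  0.0102]
 [ 0.0979  0.1415]]
wedge L,R tip, L,R low [[-0.0282  0.0264]
 [-0.0179  0.0264]
 [-0.0501 -0.1066]
 [-0.022  -0.0939]]
```

View pics/w11x.png

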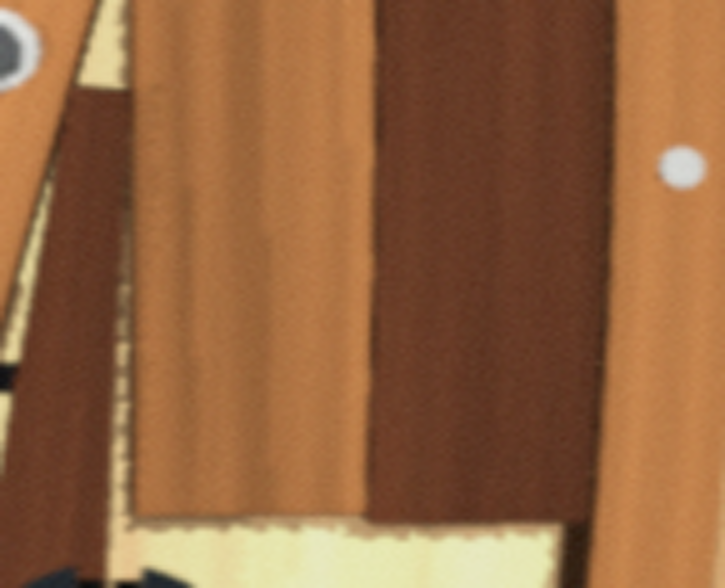

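Allowing for a ~1.7 mm frame bias (the far board reads 83.3 against the 85 mm fence), the near edge sits at about −15 mm and both seams are shut, so the boards are tight. The wedge, though, is yawed about 1.8° and pinched only at its tip. I'll nudge the butt sideways until it lies flush along the board, then drive again.

Run:
```python
from h import *
Rt=R(11.8)
s=W(-.080,-.125,.12); arm.move_to(s,Rt); arm.move_l(W(-.080,-.125,.0205),feed=.15); arm.sleep(.15)
F0=np.mean([arm.current_force() for _ in range(3)],0); log=[]
x=0; k=0
while x<.026:
    x+=.0015 if k<1 else .001
    arm.move_l(W(-.080+x,-.125,.0205),feed=.03)
    F=np.array(arm.current_force())-F0; ac=-(F[:2]@X); log.append((round(x*1e3,1),round(float(ac),1)))
    if ac>2: k+=1
    if ac>5: break
print(log,arm.current_t()); 
e=-.080+x
arm.move_l(W(e-.012,-.125,.0205),feed=.06); arm.move_l(W(e-.012,-.125,.12),feed=.25)
b=W(-.045,-.185,.12); arm.move_l(b,feed=.2); wsnap("w12"); print(arm.current_t())
```

```text
[(1.5, -0.8), (3.0, 0.4), (4.5, -0.7), (6.0, -0.4), (7.5, 0.5), (9.0, -1.0), (10.5, -0.9), (12.0, -0.1), (13.5, -0.2), (15.0, 0.4), (16.5, 0.1), (18.0, -0.3), (19.5, 0.3), (21.0, 0.1), (22.5, 4.5), (23.5, 9.8)] 40.475
41.9
```

View pics/w12.png

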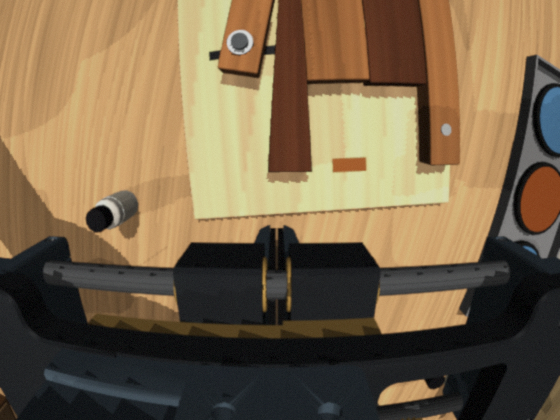

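Run:
```python
from h import *
c={"intrinsics":arm.get_calibration("wrist")["intrinsics"],"cam_to_world":np.load("pics/w12.npy")}
q=lambda p,z:J(ray("wrist",p,z,c))
print("butt",q([(268,171),(312,172)],.045),"R side",q([(305,75),(301,10)],.045),"L side",q([(278,20),(273,100)],.045),"board corner",q([(308,81)],.039))
im=cv2.imread("pics/w12.png"); cv2.imwrite("pics/w12z.png",cv2.resize(im[0:185,190:470],None,fx=2.8,fy=2.8,interpolation=cv2.INTER_CUBIC))
```

```text
butt [[-0.0502 -0.1479]
 [-0.0167 -0.1507]] R side [[-0.0179 -0.0766]
 [-0.0172 -0.0237]] L side [[-0.0352 -0.0314]
 [-0.0429 -0.0944]] board corner [[-0.0154 -0.0805]]
```

View pics/w12z.png

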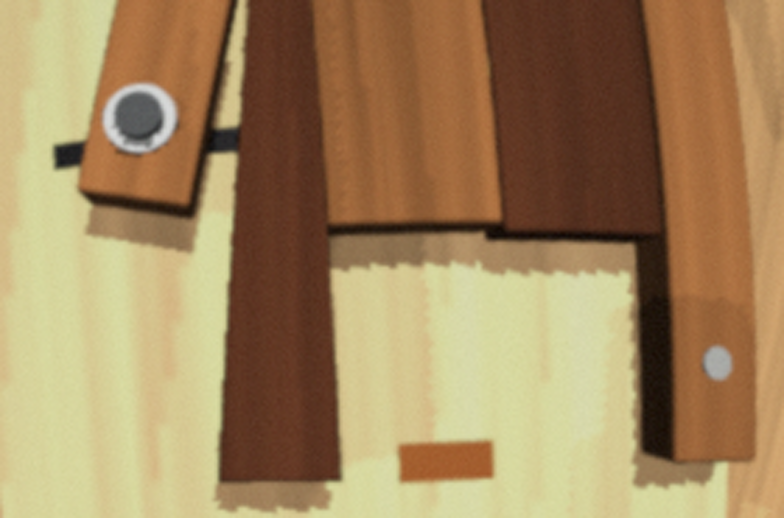

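It is now flush, with the right side at jig x ≈ −17…−18 along its length and the butt centre at (−33.5, −149). Drive it again, aimed along its axis.

Run:
```python
from h import *
Rt=R(11.8); D=np.array([.08,.997]); t0=arm.current_t()
b=np.array([-.0325,-.1493])-D*.022
arm.move_l(W(*b,.12),feed=.2); arm.move_l(W(*b,.0205),feed=.15); arm.sleep(.15)
F0=np.mean([arm.current_force() for _ in range(3)],0); Dw=D[0]*X+D[1]*Y; s=0; log=[]; held=0
while s<.03 and arm.current_t()-t0<12:
    F=np.array(arm.current_force())-F0; al=-(F[:2]@Dw); log.append((round(s*1e3,1),round(float(al),1),round(float(F[:2]@X),1)))
    if al>17.5:
        arm.sleep(.3); al=-((np.array(arm.current_force())-F0)[:2]@Dw); log.append(("hold",round(float(al),1)))
        if al>17: break
    s+=.0015 if al<3 else (.0006 if al<10 else .0003)
    arm.move_l(W(*(b+D*s),.0205),feed=.03 if al<3 else .01)
print(log,arm.current_t())
```

```text
[(0.0, -0.0, 0.0), (1.5, 0.6, 0.0), (3.0, 0.2, -0.9), (4.5, 3.6, 0.4), (5.1, 9.7, -1.2), (5.7, 13.6, -1.0), (6.0, 15.6, -2.1), (6.3, 18.5, -3.3), ('hold', 18.1)] 45.1667
```

It holds 18 N steadily with no slip this time. Back off and inspect.

Run:
```python
from h import *
Dw=.08*X+.997*Y
p=np.array(arm.current_ee_pos()); q=p[:2]-Dw*.02
arm.move_l((q[0],q[1],p[2]),feed=.08); arm.move_l((q[0],q[1],.13),feed=.25)
arm.move_to(W(-.02,-.1,.2),R(15.4)); arm.sleep(.2); wsnap("w13")
arm.move_to((.45,-.2,.3),R(15.4)); arm.sleep(.2)
im=arm.snapshot("top"); cv2.imwrite("pics/top2.png",im[:,:,::-1]); im=arm.snapshot("scene"); cv2.imwrite("pics/scene2.png",im[:,:,::-1]); print(arm.current_t())
im=cv2.imread("pics/w13.png"); cv2.imwrite("pics/w13z.png",cv2.resize(im[0:250,190:430],None,fx=2.4,fy=2.4,interpolation=cv2.INTER_CUBIC))
```

```text
48.4417
```

View pics/w13z.png

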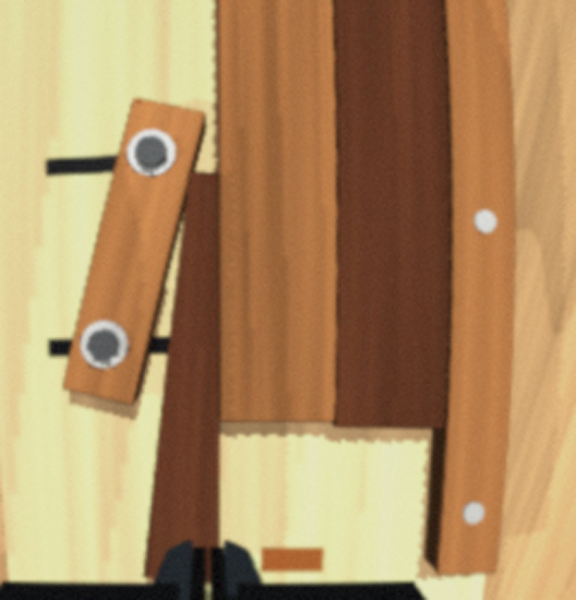

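View pics/scene2.png

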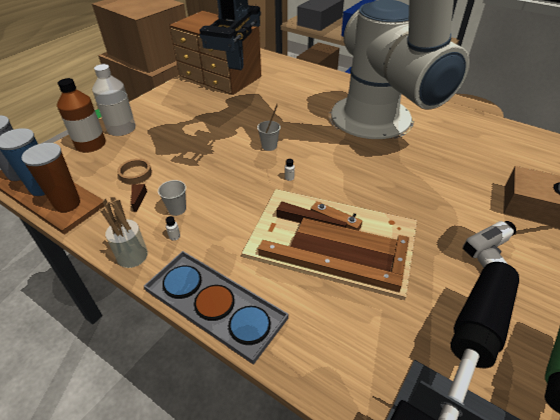

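View pics/top2.png

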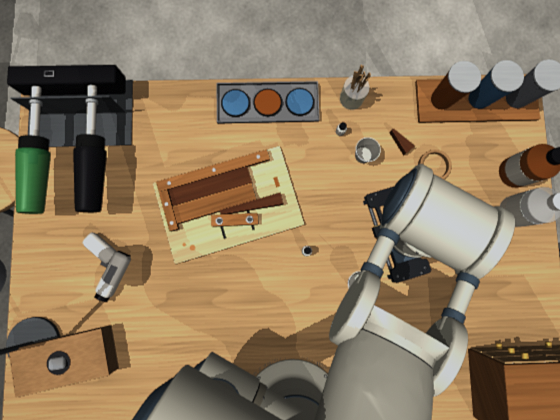

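The wedge lies flush on the near board, with its tip against the cleat at (190–218, 173) in the zoom. The seam and fence joint are shut, the bottle stands upright at (308,250) in the top view, and the bystanders haven't moved. Handing in.

```bash
python3 -c "
from rig import arm
arm.sign_off(); print(arm.current_t())"
```

```text
the job is handed in; nothing more can be done
the job is handed in; nothing more can be done
```

The job is handed in at about 48.5 s of the 72 s. The bottle stands upright on the table at about (0.43, −0.05), and the long wedge is driven flat, thin end first, into the gap.

**First push:** this reached about 19 N, then the wedge slipped on and the force fell to 8.5 N. It was also yawed by about 1.8° and pinched only at its tip. I nudged the butt flush against the board (sideways reading up to 9.8 N) and drove it again.

**Second push:** this held steady at 18 N and I backed off. The highest reading along the wedge was about 19 N, below the 40 N bruising limit.

**Last checks:**
- The final pictures show the board seam and fence joint closed, the wedge flush along the near board, and its butt roughly 65–70 mm out.
- After the first push I measured the near board's edge at about −15 mm, once corrected for a 1.7 mm frame offset. I did not measure it again after the second push.
- I saw no movement of the bystanders I could see. The parked arm hid part of the near cup in the top view, but the scene view showed it in place.

**What disagreed or was not tested:**
- **Cleat angle:** it measured about 13.7° from the jig in every view, not the stated 7.15°. The wedge therefore bears on the cleat mainly near its tip.
- **Holding by itself:** I did not pull back on the wedge to test it. I only saw that it stayed in place after I backed off.

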